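# Make up an outlet kit and a switch kit

## Robot

A 6-joint arm with a two-finger parallel gripper is mounted at the origin on the work surface. World frame = base frame: x ahead of the robot, y to its left, z up, the work surface at z = 0. Lengths are in mm, angles in degrees, forces in N, time in s.
With the tool pointing down it reaches from about 300 to 850 mm from the base axis. Payload 4.2 kg.
Tool frame: the origin (TCP) lies on the centre line of the jaws, within the pads' length; the fingertips stand 14 mm ahead of it and the grasp point (between the pads) lies 5 mm behind it (env.finger_overhang is the z of the fingertips in the tool frame, in mm); z points along the fingers, y is the line along which they close (so a half turn about z gives the same grasp; the last joint's range is limited). The gripper opens to 91 mm and grips with 3 to 60 N. Pads are 32 mm wide; open, the fingers measure 118 mm over their backs; the gripper's body (76 mm by 178 mm) begins 60 mm behind the grasp point.
Start: joints at [72.479, 18.312, 89.639, -0, 72.044, -1.146], TCP at [162.109, 551.691, 227.976] pointing down, gripper open.
Joint ranges: [-177.97, 177.97], [-48.28, 115.42], [12.27, 149.76], [-77.06, 257.06], [2.81, 150.46], [-146.56, 146.56]. Speed limits (degrees/s): [147.25, 147.25, 180, 180, 180, 180].

## Interface

Orientations are given as [roll, pitch, yaw] about the fixed x, y, z axes, in that order (R = Rz(yaw) Ry(pitch) Rx(roll)).
In Python, from workcell import sensors, viewer, env gives the robot as it stands. The module is installed in compiled form; this text tells all that it offers.
- The arm moves only by the tool step_arm, never from a script. Its argument "plan" is one flat list of numbers, 6 for each row, row after row: the shift along the tool's x, y, z in cm, then the turn, a rotation vector about the tool's x, y, z in rad. In form: [x, y, z, wx, wy, wz, x, y, z, wx, wy, wz, ...]. A call has 1 to 5 rows; each row shifts and turns the commanded pose from where the row before left it, along the tool's axes as they then stand; what a row does not reach is not made up. A row lasts 1/12 s, in which the tool goes at most 41.7 mm and 7.16 degrees, less where a joint would pass 70% of its speed; a pose out of reach is approached as far as the arm can. A call is refused whole if a number of a shift passes 4.17 or a number of a turn 0.125, either way. A call with a gripper value outside its range is refused whole. "hand" is the finger opening in cm, from 0 to 9.12, set as the call begins (left out, the last holds). The fingers move at their own pace and stop on an object; "newtons" is the grip in N (left out, the last holds). Time passes only in rows, so rows that do not move let the fingers close. It gives the time, the measured TCP pose, the force, the opening and the grip force at its end, in the units of the state.
- sensors.state(): the state, without advancing time (a new reading comes with each control period).
- viewer.grab_frame(name): name is "side" or "top" or "wrist"; returns a dict with "img" (420x560x3 uint8, red, green, blue), "fx", "fy", "cx", "cy" (pixels), "position" and "attitude" of the camera in the world. Camera axes: x right, y down, z forward; pixel columns grow to the right and rows downward; lengths in mm; the calibration is good to about 2 mm. The wrist camera is an equidistant fisheye: a pixel r from the principal point sees the ray r / f radians off the axis. A picture is of the moment at which its call begins. There is no depth.
- env.job_done(): hands the job in; it is judged then, once.
Trained networks look in a picture, given as the dict that the camera call returned (one of the last four; its "shot" number tells which), for a name from the list of things; names that differ only in an ending like _2 or _b are one class to them, and where a whole thing is asked for, a point or a joint stands for the part that bears it (a point fixed in the world has none). Each returns a list of dicts, best first, with "score" (0 to 1); they miss things now and then, are a little off and sometimes report something else, mostly with a low value. They report only what shows in the picture. A call takes as long as a camera call. They do not tell look-alikes from the thing itself.
- viewer.boxes_of(name, picture): "location" ([column, row] in pixels, amid what is visible of it).
- viewer.pinpoint(name, picture): "location" ([column, row] in pixels: a listed point, or the origin of a listed thing).
The state is a dict: "time_s": time; "qpos": joint angles; "qvel": joint speeds; "effort": joint torques, N m; "ee_pos": TCP position; "ee_rot": TCP orientation; "force": force on the tool from outside, world axes, zero at the start; "torque": the same for the moment, N m; "gripper_width": finger opening in mm; "gripper_force": force on a finger pad.
Only numpy, scipy, OpenCV 4.12 (cv2) and the standard library are available. Lean on these libraries where they do the work, as an engineer would, in place of code of your own. Each camera call takes 0.05 s, during which the arm holds its last target. There are 200 camera calls.

## Task

Make up the two wiring kits for tomorrow from the stock on the bench. Into the tray that already holds the white cover plate with two openings put the short, deep steel device box and the duplex receptacle; into the tray that holds the steel cover with the single small slot put the long, shallower steel utility box and the toggle switch. In each tray the box goes in the large bay nearest the robot and the receptacle or switch in the middle bay, lengthwise across the tray, each lying flat on the bottom the same way up as it is now; set them down without dropping them, and leave the level and the pliers where they lie.

Things in the scene. Friction and masses are not known exactly. Their poses are not given: they have to be found in the camera images.
- tray_outlet: Fixed open grey kit tray, 280 (x) x 136 (y) x 30 mm; floor and walls 3 mm. Origin: centre of underside; x points away from the robot. Cross walls 24 mm high make three bays, each 130 mm in y: box bay x -137 to -31 mm, device bay -28 to +56, plate bay +59 to +137. In the plate bay lies a white duplex cover plate, 70 x 114 x 5 mm, with two 34 x 28 mm openings.
- tray_switch: Fixed open grey kit tray, 280 (x) x 136 (y) x 30 mm; floor and walls 3 mm. Origin: centre of underside; x points away from the robot. Cross walls 24 mm high make three bays, each 130 mm in y: box bay x -137 to -31 mm, device bay -28 to +56, plate bay +59 to +137. In the plate bay lies a steel toggle-switch cover, 57 x 102 x 5 mm, with one 11 x 25 mm slot.
- device_box: Deep galvanised steel device box, open side up: 51 (x) x 76 (y) x 64 mm high, 2 mm walls, with a small ear (10 mm long) sticking out at the top of each short side. Its long side lies along its own y; origin: centre of its underside; z up. About 0.22 kg. Grip it from outside across its 51 mm.
- utility_box: Long shallower galvanised steel utility box, open side up: 54 (x) x 102 (y) x 48 mm high, 2 mm walls, no ears. Its long side lies along its own y; origin: centre of its underside; z up. About 0.22 kg. Grip it from outside across its 54 mm.
- receptacle: Duplex receptacle on its back, face up: white body 33 (x) x 68 (y) mm, full width to 24 mm high, 33 mm over its two slotted faces; a steel strap 106 mm long along y at 25 mm height. Its long side lies along its own y; origin: centre of its underside; z up. About 0.09 kg. Grip it across its 33 mm at mid length, on the body.
- toggle_switch: Toggle switch on its back, toggle up: white body 33 (x) x 64 (y) x 24 mm high, a steel mounting strap 106 mm long along y at 25 mm height, and a white toggle in the middle that reaches 47 mm high. Its long side lies along its own y; origin: centre of its underside; z up. About 0.08 kg. Grip it across its 33 mm at mid length, on the body.
- level: Bystander: aluminium torpedo level lying flat, 236 (x) x 45 x 22 mm high. Origin: centre of its underside. Leave alone.
- pliers: Bystander: steel locking pliers lying flat, about 190 (x) x 65 x 17 mm high. Origin: near the middle, at the bench surface. Leave alone.
Not all that is in view belongs to the job. What is shaped like the utility_box but pink is not meant.

How it is judged (in metres and radians):
At the end, for the whole second after the job is handed in: Device box and receptacle in the box and device bays of the tray with the white plate, utility box and toggle switch in those of the other: at rest, flat (7 degrees, 5 mm), lengthwise across (34 degrees), within about 28 mm along and 16 mm across of the bay centre (device box 30) (x of device_box in the frame of tray_outlet between -0.114 and -0.054 m and y of device_box in the frame of tray_outlet between -0.03 and 0.03 m and z of each of device_box, receptacle in the frame of tray_outlet below 0.008 m and angle between each of device_box, receptacle, utility_box, toggle_switch's own z axis and vertical below 0.12 rad and angle between the y axis of each of device_box, receptacle and the y axis of tray_outlet, either way round below 0.6 rad and linear speed of each of device_box, receptacle, utility_box, toggle_switch below 0.03 m/s and angular speed of each of device_box, receptacle, utility_box, toggle_switch below 0.3 rad/s and x of receptacle in the frame of tray_outlet between -0.014 and 0.042 m and y of receptacle in the frame of tray_outlet between -0.016 and 0.016 m and x of utility_box in the frame of tray_switch between -0.114 and -0.054 m and y of utility_box in the frame of tray_switch between -0.016 and 0.016 m and z of each of utility_box, toggle_switch in the frame of tray_switch below 0.008 m and angle between the y axis of each of utility_box, toggle_switch and the y axis of tray_switch, either way round below 0.6 rad and x of toggle_switch in the frame of tray_switch between -0.014 and 0.042 m and y of toggle_switch in the frame of tray_switch between -0.016 and 0.016 m); the robot touches nothing.
It fails at once if a part is dropped or thrown down (faster than 0.9 m/s, a fall of 4 cm or more, with its underside less than 5 cm above the bench) ((linear speed of device_box above 0.9 m/s and height (world z) of device_box below 0.05 m) or (linear speed of receptacle above 0.9 m/s and height (world z) of receptacle below 0.05 m) or (linear speed of utility_box above 0.9 m/s and height (world z) of utility_box below 0.05 m) or (linear speed of toggle_switch above 0.9 m/s and height (world z) of toggle_switch below 0.05 m)).
It fails at once if torpedo level disturbed (shifted by more than 3 cm or tipped) (distance of level from where it was at the start of the episode above 0.03 m or angle between level's own z axis and vertical above 0.35 rad).
It fails at once if locking pliers disturbed (shifted by more than 3 cm or tipped) (distance of pliers from where it was at the start of the episode above 0.03 m or angle between pliers's own z axis and vertical above 0.35 rad).
It also fails if it takes over 102 s, if anything falls off the work surface, if the arm or the gripper's body presses on something with over 40 N, if the wrist force passes 120 N, or if a joint passes its speed limit or range.

## Working session

There is one attempt and no reset: what is moved stays moved. The work goes in short steps, Python scripts to look and compute and a tool call to move; the robot and the scene stay as the last step left them, time stands still between calls to the robot, and variables do not carry over. Pictures are saved under pics/ and viewed, at most 14 in all, crops included, and the job is handed in when it is done.

Besides the shell and the picture viewer there is one more tool, called after "Request:" as name(argument=value, ...) on one line, values as JSON. step_arm: Moves the arm, as the interface text tells. Its arguments: {"type":"object","properties":{"plan":{"type":"array","items":{"type":"number"}},"hand":{"type":"number"},"newtons":{"type":"number"}},"required":["plan"]}

```bash
mkdir -p pics; cat > h.py <<'E'
import numpy as np, cv2
from scipy.spatial.transform import Rotation as R
from workcell import sensors, viewer, env
def rot(a): 
    a=np.array(a,float)
    return R.from_euler('xyz',a,degrees=True).as_matrix() if a.size==3 else (a.reshape(3,3) if a.size==9 else R.from_quat(a).as_matrix())
def ray(p,uv,fish=False):
    x=(uv[0]-p['cx'])/p['fx'];y=(uv[1]-p['cy'])/p['fy']
    if fish:
        r=np.hypot(x,y);s=np.sin(r)/r if r>1e-9 else 1
        d=np.array([x*s,y*s,np.cos(r)])
    else: d=np.array([x,y,1.])
    return rot(p['attitude'])@d
def at(p,uv,z=0,fish=False):
    d=ray(p,uv,fish);c=np.array(p['position'],float)
    return c+d*(z-c[2])/d[2]
def save(p,n): cv2.imwrite('pics/'+n+'.png',p['img'][:,:,::-1])
E
python3 - <<'E'
from h import *
for c in ['top','side','wrist']:
    p=viewer.grab_frame(c); save(p,c+'0')
    print(c,p['position'],p['attitude'],p['fx'],p['cx'],p['cy'])
    if c=='side':continue
    for n in ['tray_outlet','tray_switch','device_box','utility_box','receptacle','toggle_switch','level','pliers']:
        for o in viewer.pinpoint(n,p)[:3]:
            print(n,np.round(o['location']),round(o['score'],2),np.round(at(p,o['location'],0,c=='wrist')))
E
```

```text
top [ 320.25254366  -17.2025659  1217.38174607] [-168.76662974    1.39897729  -89.53072026] 520.8266592440272 279.3707716926122 205.23031314233324
tray_outlet [148. 208.] 0.94 [554. 330.   0.]
tray_outlet [238. 120.] 0.23 [775. 118.   0.]
tray_switch [424. 188.] 0.96 [ 605. -331.    0.]
device_box [248. 195.] 0.96 [586.  90.   0.]
utility_box [156. 308.] 0.87 [320. 297.   0.]
utility_box [360. 305.] 0.76 [ 329. -171.    0.]
utility_box [243. 253.] 0.74 [447.  99.   0.]
receptacle [322. 250.] 0.56 [456. -86.   0.]
receptacle [322. 181.] 0.34 [622. -88.  -0.]
toggle_switch [321. 180.] 0.66 [624. -85.   0.]
level [236. 120.] 0.83 [776. 123.   0.]
pliers [341. 123.] 0.88 [ 768. -135.    0.]
side [  46.66039963 -874.81150172  673.24695936] [-122.17837576    0.88381379  -29.86259784] 460.1397927053346 284.58681716003724 212.52388500916993
wrist [ 82.45768402 574.25650117 384.96549119] [ 1.62934939e+02 -9.77971333e-04  7.35918800e+01] 325.19226210127806 278.70020969883376 205.62922856133972
tray_switch [ 25. 416.] 0.89 [ 597. -334.    0.]
```

View pics/top0.png

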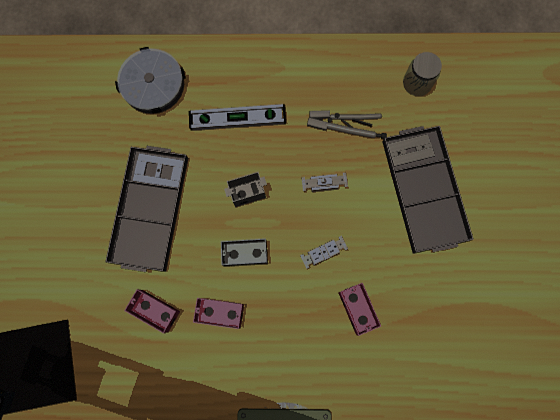

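View pics/side0.png

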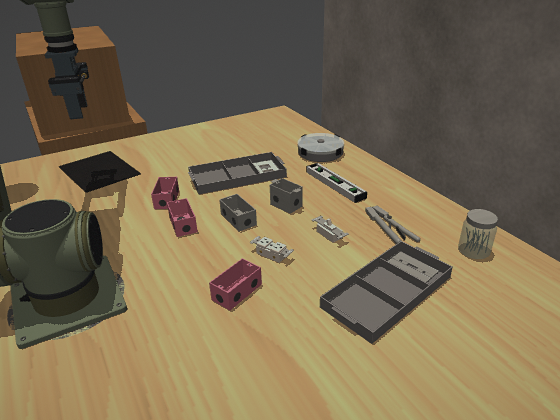

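The top picture shows:
- Left tray (148,208): white plate with two openings, so it is the outlet tray.
- Right tray (427,190): single-slot cover, so it is the switch tray.
- Deep box with ears (248,189), receptacle (323,251) and toggle switch (324,182).
- Utility-box candidates: grey (246,253), and pink (153,311), (220,312), (359,309). The grey one fits, because the task says the pink ones are not meant.

I'll confirm with one enlarged crop.

```bash
python3 - <<'E'
from h import *
im=cv2.imread('pics/top0.png')
c=im[165:275,210:357]
cv2.imwrite('pics/crop.png',cv2.resize(c,None,fx=5.4,fy=5.4,interpolation=cv2.INTER_CUBIC))
a=im[140:278,100:196];b=im[120:258,380:476]
cv2.imwrite('pics/trays.png',cv2.resize(np.hstack([a,b]),None,fx=4,fy=4,interpolation=cv2.INTER_CUBIC))
E
```

```text
(no output)
```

View pics/crop.png

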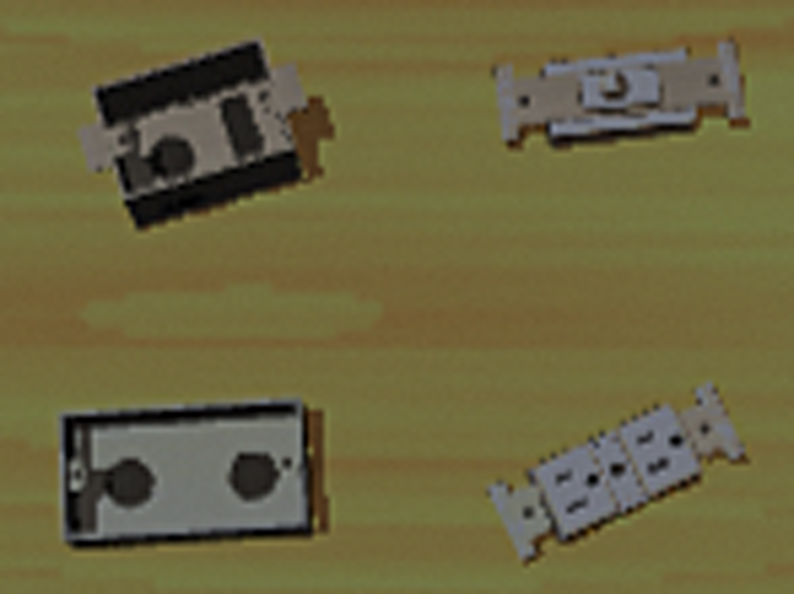

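View pics/trays.png

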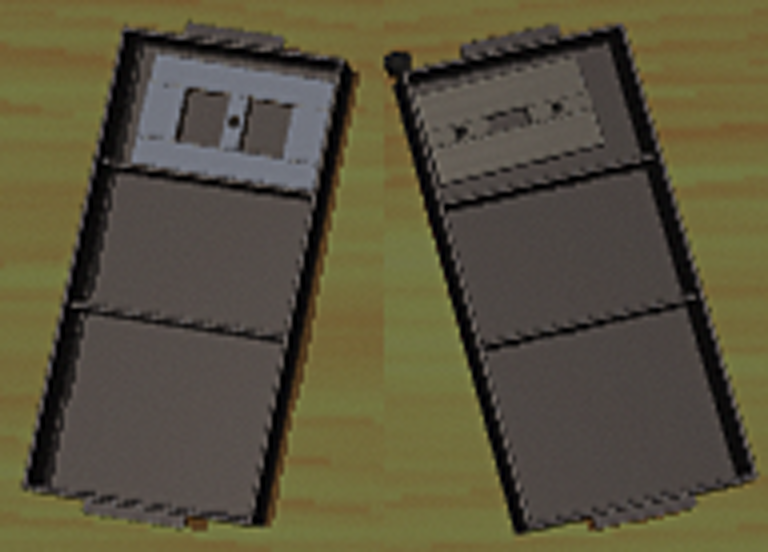

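The crops confirm it: the grey box (246,253) has no ears and is long, so it is the steel utility box; the device box with ears is at (246,189); the outlet tray has the two-opening plate and the switch tray the one-slot cover. Next I compute poses from the corners.

```bash
cat > poses.py <<'E'
from h import *
E
python3 - <<'E'
from h import *
p=viewer.grab_frame('top')
C=lambda u:(210+u[0]/5.4-.4,165+u[1]/5.4-.4)
T1=lambda u:(100+u[0]/4-.4,140+u[1]/4-.4)
T2=lambda u:(284+u[0]/4-.4,120+u[1]/4-.4)
# corners listed so that 0-1 and 3-2 run along own y
S={'utility':(C,48,[(63,413),(300,402),(310,535),(70,545)]),
'device_ears':(C,64,[(80,130),(283,63),(303,105),(95,170)]),
'toggle':(C,26,[(497,68),(733,42),(742,120),(513,145)]),
'recept':(C,26,[(491,490),(710,386),(744,458),(528,560)]),
'outlet':(T1,30,[(125,30),(350,65),(265,525),(28,485)]),
'switch':(T2,30,[(402,75),(620,30),(752,478),(520,530)])}
for n,(f,z,c) in S.items():
    w=np.array([at(p,f(u),z)[:2] for u in c])
    yv=(w[0]+w[3]-w[1]-w[2])/2; xv=(w[0]+w[1]-w[2]-w[3])/2
    print(n,'ctr',w.mean(0).round(1),'len_y',np.linalg.norm(yv).round(),'len_x',np.linalg.norm(xv).round(),'ang_y',np.degrees(np.arctan2(yv[1],yv[0])).round(1),'ang_x',np.degrees(np.arctan2(xv[1],xv[0])).round(1))
s=sensors.state();print(s)
E
```

```text
utility ctr [444.   92.1] len_y 100.0 len_x 56.0 ang_y 92.8 ang_x 4.9
device_ears ctr [593.   91.9] len_y 91.0 len_x 19.0 ang_y 108.5 ang_x 23.6
toggle ctr [612.8 -92.1] len_y 102.0 len_x 35.0 ang_y 96.6 ang_x 8.4
recept ctr [447.4 -89.5] len_y 102.0 len_x 33.0 ang_y 115.6 ang_x 26.1
outlet ctr [549.6 321.5] len_y 139.0 len_x 275.0 ang_y 81.0 ang_x -7.9
switch ctr [ 598.1 -328.3] len_y 134.0 len_x 275.0 ang_y 102.5 ang_x 12.5
{'time_s': 1.0, 'qpos': array([ 7.24795629e+01,  1.83102269e+01,  8.96374153e+01,  5.87010042e-04,
        7.20428555e+01, -1.14587273e+00]), 'qvel': array([ 0.1057385 ,  0.0424258 , -0.00622301,  0.03029484, -0.08568175,
        0.04744574]), 'effort': array([ 4.81887182e-04, -4.12354982e+01, -2.32239085e+01,  7.28129991e-02,
        3.76682065e-02,  1.41196861e-05]), 'ee_pos': array([162.10700379, 551.70955186, 228.00347343]), 'ee_rot': array([ 1.79990488e+02, -3.68306330e-04,  1.63625255e+02]), 'force': array([0.50248874, 0.39005711, 0.28874788]), 'torque': array([0.05707768, 0.00053316, 0.00237845]), 'gripper_force': 0.0, 'gripper_width': 91.72849049881737}
```

```bash
cat > plan.py <<'E'
"""python3 plan.py x y z yaw [x y z yaw ...]: per-row increments for each leg (rounded), chaining predicted poses."""
import sys; from h import *
def leg(P,yaw,T,tyaw,N):
    dy=(tyaw-yaw+90)%180-90; w=round(-np.radians(dy)/N,3)
    f=lambda k:rot([180,0,yaw-np.degrees(w)*k])
    M=sum(f(k) for k in range(N)); t=np.linalg.solve(M,np.array(T)-P)/10
    t=np.round(t,2); return t,w,P+M@t*10,yaw-np.degrees(w)*N
if __name__=='__main__':
    s=sensors.state();P=np.array(s['ee_pos']);yaw=s['ee_rot'][2]
    print('now',P.round(1),s['ee_rot'].round(1),'w',round(s['gripper_width'],1),'gf',round(s['gripper_force'],1),'F',s['force'].round(1),'t',s['time_s'])
    a=list(map(float,sys.argv[1:]))
    for i in range(0,len(a),4):
        T,ty=a[i:i+3],a[i+3]
        d=np.linalg.norm(np.array(T)-P);dy=abs((ty-yaw+90)%180-90)
        N=int(max(np.ceil(d/36),np.ceil(dy/6.5),1)); N=-(-N//5)*5 if N>5 else N
        t,w,P,yaw=leg(P,yaw,T,ty,N); print(N,'rows',t+0.,w,'->',P.round(1),round(yaw,1))
E
python3 plan.py 590 92 170 109
```

```text
now [162.1 551.7 228. ] [180.   -0.  163.6] w 91.7 gf 0.0 F [0.5 0.4 0.3] t 1.0
20 rows [-3.25 -0.26  0.29] 0.048 -> [589.4  92.3 170. ] 108.6
```

Request:
step_arm(plan=[-3.25,-0.26,0.29,0,0,0.048,-3.25,-0.26,0.29,0,0,0.048,-3.25,-0.26,0.29,0,0,0.048,-3.25,-0.26,0.29,0,0,0.048,-3.25,-0.26,0.29,0,0,0.048], hand=9.1, newtons=25)

```text
time_s: 1.42
ee_pos: [309.0, 478.7, 213.4]
ee_rot: [180.0, 0.0, 149.8]
force: [0.0, 0.5, -0.5]
gripper_width: 91.0
gripper_force: 0.0
```

Request:
step_arm(plan=[-3.25,-0.26,0.29,0,0,0.048,-3.25,-0.26,0.29,0,0,0.048,-3.25,-0.26,0.29,0,0,0.048,-3.25,-0.26,0.29,0,0,0.048,-3.25,-0.26,0.29,0,0,0.048])

```text
time_s: 1.83
ee_pos: [433.2, 373.2, 198.9]
ee_rot: [180.0, -0.0, 136.0]
force: [-0.3, 0.4, 0.3]
gripper_width: 90.9
gripper_force: 0.0
```

Request:
step_arm(plan=[-3.25,-0.26,0.29,0,0,0.048,-3.25,-0.26,0.29,0,0,0.048,-3.25,-0.26,0.29,0,0,0.048,-3.25,-0.26,0.29,0,0,0.048,-3.25,-0.26,0.29,0,0,0.048])

```text
time_s: 2.25
ee_pos: [528.7, 241.5, 184.3]
ee_rot: [180.0, 0.0, 122.2]
force: [0.7, -0.2, -0.2]
gripper_width: 91.0
gripper_force: 0.0
```

Request:
step_arm(plan=[-3.25,-0.26,0.29,0,0,0.048,-3.25,-0.26,0.29,0,0,0.048,-3.25,-0.26,0.29,0,0,0.048,-3.25,-0.26,0.29,0,0,0.048,-3.25,-0.26,0.29,0,0,0.048])

```text
time_s: 2.67
ee_pos: [590.1, 90.8, 169.8]
ee_rot: [180.0, -0.0, 108.5]
force: [0.8, -0.2, -0.0]
gripper_width: 91.0
gripper_force: 0.0
```

```bash
python3 - <<'E'
from h import *
p=viewer.grab_frame('wrist'); save(p,'w1'); print(p['position'],p['attitude'])
for n in ['tray_outlet','tray_switch','device_box','utility_box','receptacle','toggle_switch']:
    for o in viewer.pinpoint(n,p)[:2]: print(n,np.round(o['location']),round(o['score'],2),np.round(at(p,o['location'],0,True)))
E
python3 plan.py 593 92 32 108.5
```

```text
[564.09526574 169.08714223 326.84313343] [ 1.62925023e+02 -5.91710153e-03  1.84515716e+01]
device_box [284. 191.] 0.6 [596.  91.   0.]
utility_box [148. 147.] 0.93 [443.  91.   0.]
utility_box [64. 74.] 0.69 [312. 146.   0.]
toggle_switch [251. 329.] 0.96 [615. -92.   0.]
now [589.1  93.4 170.1] [180.   -0.  108.7] w 91.0 gf 0.0 F [ 1.4 -0.2  0.6] t 3.0167
4 rows [-0.06  0.08  3.45] 0.001 -> [592.9  92.2  32.1] 108.5
```

View pics/w1.png

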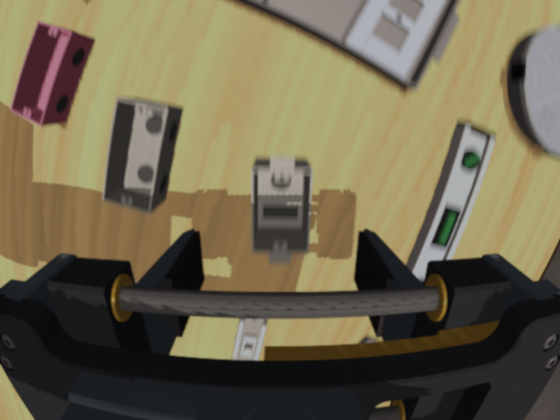

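The wrist view shows the device box (282,205) centred between the fingers and square to them. The network's positions agree with mine to a few mm. Descend and grip.

Request:
step_arm(plan=[-0.04,0.14,3.45,0,0,0,-0.04,0.14,3.45,0,0,0,-0.04,0.14,3.45,0,0,0,-0.04,0.14,3.45,0,0,0,0,0,0,0,0,0])

```text
time_s: 3.43
ee_pos: [590.3, 93.3, 25.9]
ee_rot: [-179.3, -0.1, 108.7]
force: [-1.9, 0.1, -0.5]
gripper_width: 90.9
gripper_force: 0.0
```

Request:
step_arm(plan=[0,0,0,0,0,0,0,0,0,0,0,0,0,0,0,0,0,0,0,0,0,0,0,0,0,0,0,0,0,0], hand=4)

```text
time_s: 3.85
ee_pos: [596.2, 92.8, 33.9]
ee_rot: [179.8, 0.0, 108.6]
force: [0.3, 0.2, -0.1]
gripper_width: 60.7
gripper_force: 0.4
```

Request:
step_arm(plan=[0,0,0,0,0,0,0,0,0,0,0,0,0,0,0,0,0,0,0,0,0,0,0,0,0,0,0,0,0,0])

```text
time_s: 4.27
ee_pos: [595.2, 92.5, 32.9]
ee_rot: [180.0, 0.0, 108.6]
force: [-3.6, -0.7, 7.1]
gripper_width: 50.8
gripper_force: 25.0
```

```bash
python3 plan.py 595 92 160 108.6 469 336 160 82
```

```text
now [595.2  92.5  32.9] [180.    0.  108.6] w 50.8 gf 25.0 F [-3.6 -0.7  7.1] t 4.2667
4 rows [-0.01 -0.01 -3.18] 0.0 -> [594.9  92.  160.1] 108.6
10 rows [ 2.59 -0.97  0.  ] 0.046 -> [469.2 335.6 160.1] 82.3
```

Request:
step_arm(plan=[0,0,-2,0,0,0,0,0,-3,0,0,0,0,0,-3,0,0,0,0,0,-3,0,0,0,0,0,-1.7,0,0,0])

```text
time_s: 4.68
ee_pos: [596.6, 92.7, 162.2]
ee_rot: [179.7, 0.0, 108.6]
force: [0.7, 0.9, -2.1]
gripper_width: 50.7
gripper_force: 25.0
```

Request:
step_arm(plan=[2.59,-0.97,0,0,0,0.046,2.59,-0.97,0,0,0,0.046,2.59,-0.97,0,0,0,0.046,2.59,-0.97,0,0,0,0.046,2.59,-0.97,0,0,0,0.046])

```text
time_s: 5.1
ee_pos: [517.1, 207.8, 158.7]
ee_rot: [-180.0, -0.0, 95.3]
force: [-0.2, -0.3, -1.2]
gripper_width: 51.1
gripper_force: 25.0
```

Request:
step_arm(plan=[2.59,-0.97,0,0,0,0.046,2.59,-0.97,0,0,0,0.046,2.59,-0.97,0,0,0,0.046,2.59,-0.97,0,0,0,0.046,2.59,-0.97,0,0,0,0.046])

```text
time_s: 5.52
ee_pos: [468.5, 337.2, 158.7]
ee_rot: [-180.0, 0.0, 82.1]
force: [-0.1, -0.4, -1.7]
gripper_width: 50.7
gripper_force: 25.0
```

```bash
python3 - <<'E'
from h import *
p=viewer.grab_frame('wrist'); save(p,'w2')
for n in ['tray_outlet','device_box']:
    for o in viewer.pinpoint(n,p)[:2]: print(n,np.round(o['location']),round(o['score'],2),np.round(at(p,o['location'],0,True)))
import pickle; pickle.dump(p,open('w2.pkl','wb'))
E
python3 plan.py
```

```text
tray_outlet [359. 195.] 0.84 [550. 323.   0.]
device_box [277. 244.] 0.56 [460. 281.   0.]
now [468.8 337.6 158.5] [-180.     0.    82.5] w 50.6 gf 25.0 F [ 0.4 -1.2 -2.4] t 5.6667
```

View pics/w2.png

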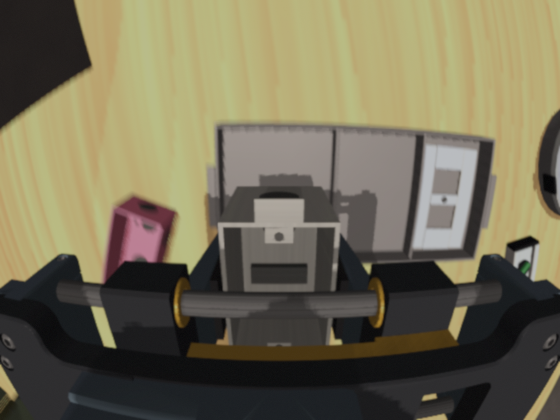

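The wrist picture shows the carried box over the outlet tray, with tray corners near (218,126), (492,140) and (476,259). Tray pose from those:

```bash
python3 - <<'E'
from h import *; import pickle
p=pickle.load(open('w2.pkl','rb'))
a,b,c=[at(p,u,30,True)[:2] for u in [(218,126),(492,140),(476,259)]]
print(a,b,c,np.linalg.norm(b-a),np.linalg.norm(b-c),'ctr',(a+c)/2,np.degrees(np.arctan2(*(b-a)[::-1])))
E
python3 - <<'E'
import numpy as np
for n,c,t in [('outlet',(550,322),-8.2),('switch',(598,-328.5),12.5)]:
    d=np.array([np.cos(np.radians(t)),np.sin(np.radians(t))]); print(n,'box',np.array(c)-84*d,'dev',np.array(c)+14*d)
E
python3 plan.py 467 334 60 82 467 334 38 82
```

```text
[425.4185817  412.12045476] [693.54921305 371.64085958] [680.07525066 239.17932364] 271.16901205095786 133.1450568563595 ctr [552.74691618 325.6498892 ] -8.585093786249931
outlet box [466.8587966  333.98083043] dev [563.85686723 320.00319493]
switch box [ 515.9911354  -346.68092757] dev [ 611.6681441 -325.4698454]
now [468.8 337.6 158.5] [-180.     0.    82.5] w 50.6 gf 25.0 F [ 0.4 -1.2 -2.4] t 5.6667
3 rows [-0.13 -0.04  3.28] 0.003 -> [467.1 333.9  60.1] 81.9
1 rows [ 0.01 -0.01  2.21] -0.001 -> [467. 334.  38.] 82.0
```

Request:
step_arm(plan=[-0.09,0,3,0,0,0,-0.09,0,3,0,0,0,-0.09,0,3,0,0,0,0,0,1,0,0,0,0,0,0.5,0,0,0])

```text
time_s: 6.08
ee_pos: [468.2, 331.8, 51.9]
ee_rot: [-179.8, 0.2, 82.2]
force: [0.8, 0.2, -1.9]
gripper_width: 50.8
gripper_force: 25.0
```

Request:
step_arm(plan=[0,0,0.5,0,0,0,0,0,0.4,0,0,0,0,0,0.3,0,0,0,0,0,0.2,0,0,0,0,0,0,0,0,0])

```text
time_s: 6.5
ee_pos: [469.4, 333.7, 40.4]
ee_rot: [180.0, -0.0, 82.3]
force: [-0.6, 0.3, -2.7]
gripper_width: 50.7
gripper_force: 25.0
```

Request:
step_arm(plan=[0,0,0.15,0,0,0,0,0,0.15,0,0,0,0,0,0.1,0,0,0,0,0,0,0,0,0,0,0,0,0,0,0])

```text
time_s: 6.92
ee_pos: [469.1, 333.6, 36.0]
ee_rot: [180.0, -0.0, 82.3]
force: [0.2, 0.2, -1.4]
gripper_width: 50.7
gripper_force: 25.0
```

Request:
step_arm(plan=[0,0,0.05,0,0,0,0,0,0,0,0,0,0,0,0,0,0,0,0,0,0,0,0,0,0,0,0,0,0,0], hand=6.4)

```text
time_s: 7.33
ee_pos: [469.2, 333.6, 35.6]
ee_rot: [180.0, -0.0, 82.3]
force: [0.1, -0.2, 0.6]
gripper_width: 63.7
gripper_force: 0.0
```

```bash
python3 plan.py 469 334 160 82.3 470 60 140 114 447.4 -89.5 120 115.6
```

```text
now [469.2 333.6  35.6] [180.   -0.   82.3] w 63.7 gf 0.0 F [ 0.1 -0.2  0.6] t 7.3333
4 rows [ 0.01 -0.01 -3.11] -0.0 -> [468.9 334.  160. ] 82.3
10 rows [-2.76 -0.3   0.2 ] -0.055 -> [470.   59.9 140. ] 113.8
5 rows [-2.53 -1.65  0.4 ] -0.006 -> [447.3 -89.4 120. ] 115.5
```

Request:
step_arm(plan=[0,0,-2,0,0,0,0,0,-3.4,0,0,0,0,0,-3.4,0,0,0,0,0,-3.4,0,0,0,0,0,-0.2,0,0,0])

```text
time_s: 7.75
ee_pos: [472.3, 335.7, 166.4]
ee_rot: [179.4, -0.5, 82.3]
force: [0.0, 0.5, 0.3]
gripper_width: 64.2
gripper_force: 0.0
```

Request:
step_arm(plan=[-2.76,-0.3,0.2,0,0,-0.055,-2.76,-0.3,0.2,0,0,-0.055,-2.76,-0.3,0.2,0,0,-0.055,-2.76,-0.3,0.2,0,0,-0.055,-2.76,-0.3,0.2,0,0,-0.055], hand=7.5)

```text
time_s: 8.17
ee_pos: [449.9, 195.2, 149.1]
ee_rot: [-180.0, 0.0, 98.2]
force: [0.7, 0.8, 0.1]
gripper_width: 75.3
gripper_force: 0.0
```

Request:
step_arm(plan=[-2.76,-0.3,0.2,0,0,-0.055,-2.76,-0.3,0.2,0,0,-0.055,-2.76,-0.3,0.2,0,0,-0.055,-2.76,-0.3,0.2,0,0,-0.055,-2.76,-0.3,0.2,0,0,-0.055])

```text
time_s: 8.58
ee_pos: [469.8, 58.0, 139.2]
ee_rot: [-180.0, -0.0, 113.9]
force: [0.4, -0.0, 0.0]
gripper_width: 74.8
gripper_force: 0.0
```

Request:
step_arm(plan=[-2.53,-1.65,0.4,0,0,-0.006,-2.53,-1.65,0.4,0,0,-0.006,-2.53,-1.65,0.4,0,0,-0.006,-2.53,-1.65,0.4,0,0,-0.006,-2.53,-1.65,0.4,0,0,-0.006])

```text
time_s: 9.0
ee_pos: [447.0, -91.3, 119.1]
ee_rot: [180.0, -0.0, 115.5]
force: [0.1, -1.4, 0.7]
gripper_width: 74.7
gripper_force: 0.0
```

```bash
python3 - <<'E'
from h import *
p=viewer.grab_frame('wrist'); save(p,'w3')
for n in ['tray_switch','receptacle','toggle_switch','utility_box']:
    for o in viewer.pinpoint(n,p)[:2]: print(n,np.round(o['location']),round(o['score'],2),np.round(at(p,o['location'],0,True)))
E
python3 plan.py 447.5 -90 20 115.6
```

```text
receptacle [284. 204.] 0.72 [451. -90.   0.]
toggle_switch [425. 271.] 0.9 [616. -92.   0.]
utility_box [128. 216.] 0.91 [ 321. -166.    0.]
utility_box [367.  16.] 0.87 [443.  92.   0.]
now [447.6 -89.6 119.4] [180.   -0.  115.5] w 75.0 gf 0.0 F [-1.1 -0.2 -1.3] t 9.25
3 rows [-0.01 -0.01  3.31] -0.001 -> [447.4 -90.   20.1] 115.6
```

View pics/w3.png

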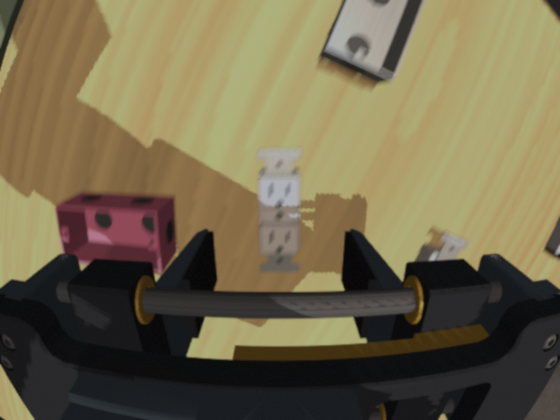

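The receptacle (280,212) lies centred and square between the fingers. Descend gently and grip.

Request:
step_arm(plan=[0,0.1,3,0,0,0,0,0.1,3,0,0,0,0,0,2,0,0,0,0,0,1.2,0,0,0,0,0,0.5,0,0,0])

```text
time_s: 9.67
ee_pos: [448.5, -87.5, 20.8]
ee_rot: [-179.9, -0.1, 115.6]
force: [0.0, -0.1, -0.3]
gripper_width: 74.6
gripper_force: 0.0
```

Request:
step_arm(plan=[0,0,0.3,0,0,0,0,0,0,0,0,0,0,0,0,0,0,0,0,0,0,0,0,0,0,0,0,0,0,0], hand=2.4, newtons=20)

```text
time_s: 10.08
ee_pos: [450.0, -89.1, 20.2]
ee_rot: [179.9, 0.1, 115.5]
force: [0.2, 0.2, 0.2]
gripper_width: 44.5
gripper_force: 0.0
```

Request:
step_arm(plan=[0,0,0,0,0,0,0,0,0,0,0,0,0,0,0,0,0,0,0,0,0,0,0,0,0,0,0,0,0,0])

```text
time_s: 10.5
ee_pos: [449.5, -89.2, 19.9]
ee_rot: [180.0, 0.0, 115.5]
force: [-0.9, -0.4, 5.6]
gripper_width: 33.3
gripper_force: 20.0
```

```bash
python3 plan.py 448 -90 140 115.6 470 60 150 110 565 321 140 82
```

```text
now [449.5 -89.2  19.9] [180.    0.  115.5] w 33.3 gf 20.0 F [-0.9 -0.4  5.6] t 10.5
4 rows [ 0.   -0.04 -3.  ] -0.0 -> [448.1 -89.9 139.9] 115.5
5 rows [ 2.58  1.59 -0.2 ] 0.019 -> [470.   60.  149.9] 110.0
10 rows [2.49 1.29 0.1 ] 0.049 -> [564.8 321.  139.9] 82.0
```

Request:
step_arm(plan=[0,0,-2,0,0,0,0,0,-3,0,0,0,0,0,-3,0,0,0,0,0,-3,0,0,0,0,0,-1,0,0,0])

```text
time_s: 10.92
ee_pos: [451.4, -89.5, 143.1]
ee_rot: [179.7, 0.2, 115.5]
force: [0.7, -0.8, -0.6]
gripper_width: 33.2
gripper_force: 20.0
```

Request:
step_arm(plan=[2.56,1.62,-0.2,0,0,0.019,2.56,1.62,-0.2,0,0,0.019,2.56,1.62,-0.2,0,0,0.019,2.56,1.62,-0.2,0,0,0.019,2.56,1.62,-0.2,0,0,0.019])

```text
time_s: 11.33
ee_pos: [472.7, 61.8, 149.2]
ee_rot: [-180.0, -0.0, 110.0]
force: [0.0, -0.4, -1.1]
gripper_width: 32.7
gripper_force: 20.0
```

Request:
step_arm(plan=[2.49,1.29,0.1,0,0,0.049,2.49,1.29,0.1,0,0,0.049,2.49,1.29,0.1,0,0,0.049,2.49,1.29,0.1,0,0,0.049,2.49,1.29,0.1,0,0,0.049])

```text
time_s: 11.75
ee_pos: [504.0, 198.1, 143.9]
ee_rot: [-179.9, 0.0, 95.9]
force: [0.1, 0.3, 0.1]
gripper_width: 33.5
gripper_force: 20.0
```

Request:
step_arm(plan=[2.49,1.29,0.1,0,0,0.049,2.49,1.29,0.1,0,0,0.049,2.49,1.29,0.1,0,0,0.049,2.49,1.29,0.1,0,0,0.049,2.49,1.29,0.1,0,0,0.049])

```text
time_s: 12.17
ee_pos: [567.8, 322.7, 138.6]
ee_rot: [-179.9, 0.0, 81.9]
force: [0.5, 0.5, -0.3]
gripper_width: 33.0
gripper_force: 20.0
```

```bash
python3 - <<'E'
from h import *
p=viewer.grab_frame('wrist'); save(p,'w4')
import pickle; pickle.dump(p,open('w4.pkl','wb'))
for n in ['tray_outlet','device_box']:
    for o in viewer.pinpoint(n,p)[:2]: print(n,np.round(o['location']),round(o['score'],2),np.round(at(p,o['location'],3,True)))
E
python3 plan.py 565 321 60 82
```

```text
tray_outlet [260. 199.] 0.96 [551. 325.   3.]
device_box [178. 200.] 0.66 [472. 334.   3.]
now [568.1 322.7 138.1] [-179.9    0.    82.1] w 33.1 gf 20.0 F [-0.8 -0.3 -1. ] t 12.3167
3 rows [-0.07 -0.09  2.6 ] 0.001 -> [565.1 321.   60.1] 81.9
```

View pics/w4.png

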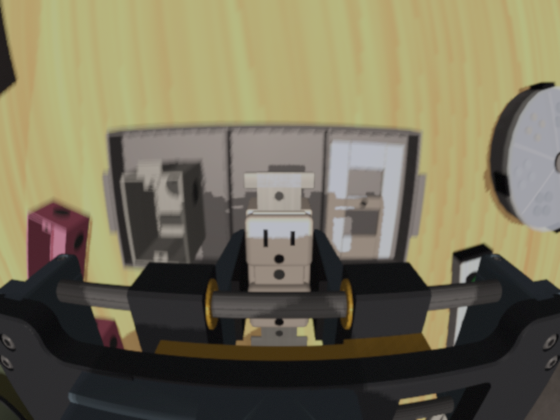

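The device box stands in its bay (165,215) and the receptacle hangs above the middle bay; the tray centre measures (551,325). Lower it.

Request:
step_arm(plan=[0,-0.15,3,0,0,0,0,-0.15,3,0,0,0,0,0,2,0,0,0,0,0,1.3,0,0,0,0,0,0.5,0,0,0])

```text
time_s: 12.73
ee_pos: [562.6, 319.8, 38.6]
ee_rot: [-179.7, 0.2, 82.0]
force: [0.2, -0.3, -1.1]
gripper_width: 32.7
gripper_force: 20.0
```

Request:
step_arm(plan=[0,0,0.5,0,0,0,0,0,0.4,0,0,0,0,0,0.3,0,0,0,0,0,0.2,0,0,0,0,0,0,0,0,0])

```text
time_s: 13.15
ee_pos: [565.0, 321.9, 27.7]
ee_rot: [180.0, -0.0, 82.0]
force: [-0.5, 0.3, -1.5]
gripper_width: 33.3
gripper_force: 20.0
```

Request:
step_arm(plan=[0,0,0.2,0,0,0,0,0,0.15,0,0,0,0,0,0.1,0,0,0,0,0,0,0,0,0,0,0,0,0,0,0])

```text
time_s: 13.57
ee_pos: [565.0, 321.9, 23.0]
ee_rot: [180.0, -0.0, 82.0]
force: [-0.1, -0.9, -0.8]
gripper_width: 32.8
gripper_force: 20.0
```

Request:
step_arm(plan=[0,0,0.03,0,0,0,0,0,0,0,0,0,0,0,0,0,0,0,0,0,0,0,0,0,0,0,0,0,0,0], hand=4.4)

```text
time_s: 13.98
ee_pos: [565.0, 321.9, 22.8]
ee_rot: [180.0, -0.0, 82.0]
force: [0.4, 0.5, -0.2]
gripper_width: 43.9
gripper_force: 0.0
```

```bash
python3 plan.py 565 321 140 82 444 91 140 93.5
```

```text
now [565.  321.9  22.8] [180.  -0.  82.] w 43.9 gf 0.0 F [ 0.4  0.5 -0.2] t 13.9833
4 rows [-0.02  0.   -2.93] -0.0 -> [564.9 321.1 140. ] 82.0
10 rows [-2.36 -1.09  0.  ] -0.02 -> [444.4  91.2 140. ] 93.4
```

Request:
step_arm(plan=[0,0,-1.5,0,0,0,0,0,-3,0,0,0,0,0,-3,0,0,0,0,0,-3,0,0,0,0,0,-1.2,0,0,0])

```text
time_s: 14.4
ee_pos: [566.8, 322.9, 144.5]
ee_rot: [179.7, -0.3, 82.0]
force: [0.5, 0.6, 0.1]
gripper_width: 44.2
gripper_force: 0.0
```

Request:
step_arm(plan=[-2.36,-1.09,0,0,0,-0.02,-2.36,-1.09,0,0,0,-0.02,-2.36,-1.09,0,0,0,-0.02,-2.36,-1.09,0,0,0,-0.02,-2.36,-1.09,0,0,0,-0.02], hand=9.1)

```text
time_s: 14.82
ee_pos: [498.1, 209.0, 139.8]
ee_rot: [180.0, -0.0, 87.8]
force: [0.2, -0.6, -0.8]
gripper_width: 74.3
gripper_force: 0.0
```

Request:
step_arm(plan=[-2.36,-1.09,0,0,0,-0.02,-2.36,-1.09,0,0,0,-0.02,-2.36,-1.09,0,0,0,-0.02,-2.36,-1.09,0,0,0,-0.02,-2.36,-1.09,0,0,0,-0.02])

```text
time_s: 15.23
ee_pos: [443.7, 91.0, 139.8]
ee_rot: [180.0, -0.0, 93.5]
force: [0.2, -0.4, -0.9]
gripper_width: 90.8
gripper_force: 0.0
```

```bash
python3 - <<'E'
from h import *
p=viewer.grab_frame('wrist'); save(p,'w5')
for n in ['utility_box']:
    for o in viewer.pinpoint(n,p)[:4]: print(n,np.round(o['location']),round(o['score'],2),np.round(at(p,o['location'],0,True)))
E
python3 plan.py 444 91.5 28 93.5
```

```text
utility_box [143. 135.] 0.93 [310. 146.   0.]
utility_box [280. 197.] 0.62 [445.  91.   0.]
utility_box [549. 195.] 0.51 [779. 117.   0.]
now [442.4  89.6 139.7] [-1.799e+02  1.000e-01  9.330e+01] w 91.1 gf 0.0 F [ 0.4 -0.5 -0.3] t 15.3333
4 rows [0.05 0.04 2.79] -0.001 -> [443.9  91.7  28.1] 93.5
```

View pics/w5.png

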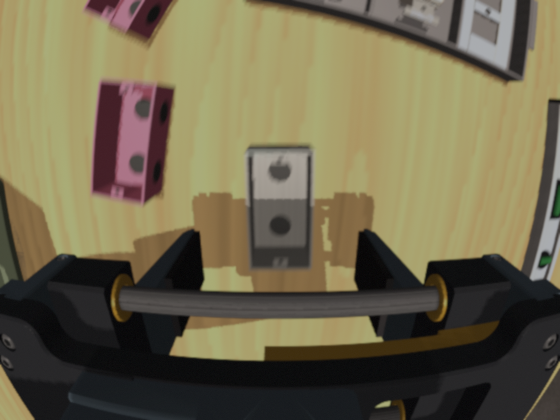

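The grey utility box (280,205) is centred and square between the fingers, clear of the pink box (133,145). Grip it.

Request:
step_arm(plan=[0,0.05,3,0,0,0,0,0,3,0,0,0,0,0,3,0,0,0,0,0,1.5,0,0,0,0,0,0.7,0,0,0])

```text
time_s: 15.75
ee_pos: [443.9, 92.3, 25.6]
ee_rot: [-179.8, 0.0, 93.4]
force: [-0.2, -0.2, -0.3]
gripper_width: 90.8
gripper_force: 0.0
```

Request:
step_arm(plan=[0,0,0,0,0,0,0,0,0,0,0,0,0,0,0,0,0,0,0,0,0,0,0,0,0,0,0,0,0,0], hand=4.3, newtons=25)

```text
time_s: 16.17
ee_pos: [445.8, 92.2, 28.6]
ee_rot: [179.9, -0.0, 93.4]
force: [-0.4, -0.0, 0.1]
gripper_width: 60.5
gripper_force: 0.0
```

Request:
step_arm(plan=[0,0,0,0,0,0,0,0,0,0,0,0,0,0,0,0,0,0,0,0,0,0,0,0,0,0,0,0,0,0])

```text
time_s: 16.58
ee_pos: [445.5, 92.1, 28.4]
ee_rot: [179.9, -0.0, 93.4]
force: [-0.6, 0.3, 6.8]
gripper_width: 54.2
gripper_force: 25.0
```

```bash
python3 plan.py 444 91 155 93.5 516 -345 155 102.5
```

```text
now [445.5  92.1  28.4] [179.9  -0.   93.4] w 54.2 gf 25.0 F [-0.6  0.3  6.8] t 16.5833
4 rows [-0.03 -0.04 -3.17] -0.0 -> [444.   90.8 155.2] 93.4
15 rows [-2.95  0.08  0.  ] -0.011 -> [ 516.2 -345.4  155.2] 102.9
```

Request:
step_arm(plan=[0,0,-2,0,0,0,0,0,-3,0,0,0,0,0,-3,0,0,0,0,0,-3,0,0,0,0,0,-1.7,0,0,0])

```text
time_s: 17.0
ee_pos: [445.7, 92.1, 157.3]
ee_rot: [179.8, -0.0, 93.4]
force: [1.1, 0.3, -2.6]
gripper_width: 53.8
gripper_force: 25.0
```

Request:
step_arm(plan=[-2.95,0.08,0,0,0,-0.011,-2.95,0.08,0,0,0,-0.011,-2.95,0.08,0,0,0,-0.011,-2.95,0.08,0,0,0,-0.011,-2.95,0.08,0,0,0,-0.011])

```text
time_s: 17.42
ee_pos: [460.2, -55.8, 154.2]
ee_rot: [-179.9, -0.0, 96.6]
force: [0.4, 0.5, -2.2]
gripper_width: 53.9
gripper_force: 25.0
```

Request:
step_arm(plan=[-2.95,0.08,0,0,0,-0.011,-2.95,0.08,0,0,0,-0.011,-2.95,0.08,0,0,0,-0.011,-2.95,0.08,0,0,0,-0.011,-2.95,0.08,0,0,0,-0.011])

```text
time_s: 17.83
ee_pos: [484.4, -201.4, 153.9]
ee_rot: [-179.9, -0.1, 99.8]
force: [0.1, 0.4, -2.3]
gripper_width: 53.9
gripper_force: 25.0
```

Request:
step_arm(plan=[-2.95,0.08,0,0,0,-0.011,-2.95,0.08,0,0,0,-0.011,-2.95,0.08,0,0,0,-0.011,-2.95,0.08,0,0,0,-0.011,-2.95,0.08,0,0,0,-0.011])

```text
time_s: 18.25
ee_pos: [516.6, -345.3, 153.6]
ee_rot: [-179.9, -0.1, 102.9]
force: [1.1, 0.6, -3.8]
gripper_width: 53.9
gripper_force: 25.0
```

```bash
python3 - <<'E'
from h import *
p=viewer.grab_frame('wrist'); save(p,'w6')
import pickle; pickle.dump(p,open('w6.pkl','wb'))
for n in ['tray_switch','utility_box']:
    for o in viewer.pinpoint(n,p)[:2]: print(n,np.round(o['location']),round(o['score'],2),np.round(at(p,o['location'],0,True)))
E
python3 plan.py 516 -346 60 102.5
```

```text
tray_switch [362. 200.] 0.73 [ 600. -332.    0.]
utility_box [277. 244.] 0.6 [ 527. -399.    0.]
now [ 516.8 -345.7  153.2] [-1.799e+02 -1.000e-01  1.027e+02] w 54.0 gf 25.0 F [-0.6  0.8 -3.2] t 18.4
3 rows [ 0.   -0.03  3.11] 0.001 -> [ 515.9 -345.9   59.9] 102.6
```

View pics/w6.png

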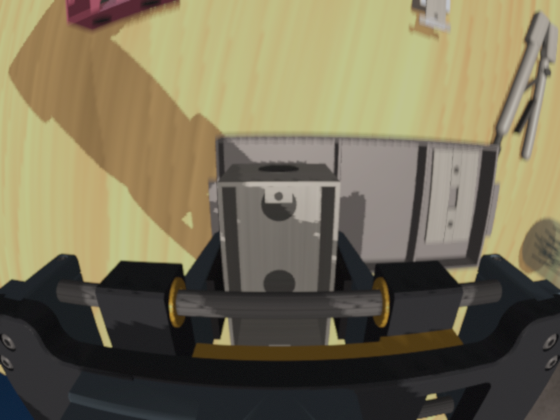

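The utility box hangs over the switch tray's near bay; tray corners are at (218,139), (497,147) and (481,265).

```bash
python3 - <<'E'
from h import *; import pickle
p=pickle.load(open('w6.pkl','rb'))
a,b,c=[at(p,u,30,True)[:2] for u in [(218,139),(497,147),(481,265)]]
t=np.arctan2(*(b-a)[::-1]);d=np.array([np.cos(t),np.sin(t)])
print(np.linalg.norm(b-a),np.linalg.norm(b-c),'ctr',(a+c)/2,np.degrees(t),'box',(a+c)/2-84*d,'dev',(a+c)/2+14*d)
E
python3 plan.py 517 -347 60 102.5
```

```text
274.31103769084785 132.266806470596 ctr [ 603.71771345 -333.65163555] 13.215253434567636 box [ 521.94219505 -352.85487982] dev [ 617.34696652 -330.45109484]
now [ 516.8 -345.7  153.2] [-1.799e+02 -1.000e-01  1.027e+02] w 54.0 gf 25.0 F [-0.6  0.8 -3.2] t 18.4
3 rows [-0.04  0.    3.11] 0.001 -> [ 517.1 -346.9   59.9] 102.6
```

Request:
step_arm(plan=[-0.2,0.05,3,0,0,0,-0.2,0.05,3,0,0,0,0,0,2.5,0,0,0,0,0,1.3,0,0,0,0,0,0.5,0,0,0])

```text
time_s: 18.82
ee_pos: [516.8, -345.3, 48.3]
ee_rot: [-179.7, -0.3, 102.9]
force: [-1.2, -0.8, -3.1]
gripper_width: 53.8
gripper_force: 25.0
```

Request:
step_arm(plan=[0,0,0.5,0,0,0,0,0,0.4,0,0,0,0,0,0.3,0,0,0,0,0,0.2,0,0,0,0,0,0,0,0,0])

```text
time_s: 19.23
ee_pos: [519.3, -347.9, 38.0]
ee_rot: [180.0, 0.0, 102.9]
force: [-0.0, 0.5, -2.7]
gripper_width: 54.1
gripper_force: 25.0
```

Request:
step_arm(plan=[-0.1,0,0.3,0,0,0,0,0,0.2,0,0,0,0,0,0.1,0,0,0,0,0,0,0,0,0,0,0,0,0,0,0])

```text
time_s: 19.65
ee_pos: [519.3, -348.9, 31.6]
ee_rot: [180.0, -0.0, 102.9]
force: [-0.8, 0.7, -2.7]
gripper_width: 54.2
gripper_force: 25.0
```

Request:
step_arm(plan=[0,0,0.05,0,0,0,0,0,0,0,0,0,0,0,0,0,0,0,0,0,0,0,0,0,0,0,0,0,0,0])

```text
time_s: 20.07
ee_pos: [519.4, -348.9, 31.4]
ee_rot: [180.0, 0.0, 102.9]
force: [-1.7, 0.5, 1.3]
gripper_width: 53.8
gripper_force: 25.0
```

Contact with the floor; release.

Request:
step_arm(plan=[0,0,0,0,0,0,0,0,0,0,0,0,0,0,0,0,0,0,0,0,0,0,0,0,0,0,0,0,0,0], hand=6.6)

```text
time_s: 20.48
ee_pos: [519.4, -348.9, 31.1]
ee_rot: [180.0, 0.0, 102.9]
force: [0.6, 0.5, -0.4]
gripper_width: 66.1
gripper_force: 0.0
```

```bash
python3 plan.py 519 -349 150 102.9 614.5 -92 140 97
```

```text
now [ 519.4 -348.9   31.1] [180.    0.  102.9] w 66.1 gf 0.0 F [ 0.6  0.5 -0.4] t 20.4833
4 rows [ 0.   -0.01 -2.97] -0.0 -> [ 519.  -349.   149.9] 102.9
10 rows [2.36 1.4  0.1 ] 0.01 -> [614.5 -91.8 139.9] 97.2
```

Request:
step_arm(plan=[0,0,-1.5,0,0,0,0,0,-3,0,0,0,0,0,-3,0,0,0,0,0,-3,0,0,0,0,0,-1.4,0,0,0])

```text
time_s: 20.9
ee_pos: [520.8, -349.9, 154.3]
ee_rot: [179.8, 0.3, 102.9]
force: [0.1, -0.7, 0.3]
gripper_width: 65.4
gripper_force: 0.0
```

Request:
step_arm(plan=[2.36,1.4,0.1,0,0,0.01,2.36,1.4,0.1,0,0,0.01,2.36,1.4,0.1,0,0,0.01,2.36,1.4,0.1,0,0,0.01,2.36,1.4,0.1,0,0,0.01], hand=7.5)

```text
time_s: 21.32
ee_pos: [564.0, -217.9, 145.2]
ee_rot: [180.0, -0.0, 100.0]
force: [-0.8, 0.6, -0.2]
gripper_width: 74.9
gripper_force: 0.0
```

Request:
step_arm(plan=[2.36,1.4,0.1,0,0,0.01,2.36,1.4,0.1,0,0,0.01,2.36,1.4,0.1,0,0,0.01,2.36,1.4,0.1,0,0,0.01,2.36,1.4,0.1,0,0,0.01])

```text
time_s: 21.73
ee_pos: [615.0, -90.4, 140.1]
ee_rot: [180.0, -0.0, 97.1]
force: [-1.0, -0.3, -0.6]
gripper_width: 74.9
gripper_force: 0.0
```

```bash
python3 - <<'E'
from h import *
p=viewer.grab_frame('wrist'); save(p,'w7')
for n in ['tray_switch','toggle_switch']:
    for o in viewer.pinpoint(n,p)[:2]: print(n,np.round(o['location']),round(o['score'],2),np.round(at(p,o['location'],0,True)))
E
python3 plan.py 614.5 -92 20 97
```

```text
toggle_switch [278. 198.] 0.83 [614. -92.   0.]
now [615.2 -90.  139.9] [-180.    -0.    97.3] w 74.8 gf 0.0 F [ 0.1 -0.9 -0.5] t 21.8833
4 rows [-0.05 -0.02  3.  ] 0.002 -> [614.7 -92.1  19.9] 96.9
```

View pics/w7.png

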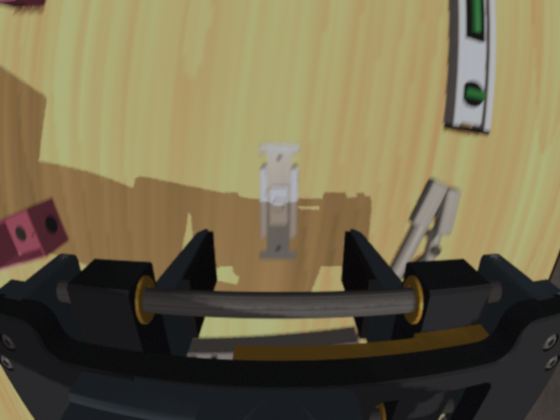

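The switch (278,200) is centred and square between the fingers, with the pliers (430,220) well outside them. Descend and grip.

Request:
step_arm(plan=[-0.1,0,3,0,0,0,-0.1,0,3,0,0,0,0,0,3,0,0,0,0,0,2,0,0,0,0,0,0.7,0,0,0])

```text
time_s: 22.3
ee_pos: [612.2, -94.4, 19.7]
ee_rot: [-179.6, -0.1, 97.1]
force: [-1.5, -0.1, -1.0]
gripper_width: 74.8
gripper_force: 0.0
```

Request:
step_arm(plan=[0,0,0.3,0,0,0,0,0,0,0,0,0,0,0,0,0,0,0,0,0,0,0,0,0,0,0,0,0,0,0], hand=2.4, newtons=20)

```text
time_s: 22.72
ee_pos: [615.9, -93.9, 21.6]
ee_rot: [179.9, 0.0, 97.2]
force: [-0.2, 0.6, 0.0]
gripper_width: 44.5
gripper_force: 0.0
```

Request:
step_arm(plan=[0,0,0,0,0,0,0,0,0,0,0,0,0,0,0,0,0,0,0,0,0,0,0,0,0,0,0,0,0,0])

```text
time_s: 23.13
ee_pos: [615.3, -93.7, 20.9]
ee_rot: [179.9, 0.0, 97.2]
force: [-1.0, -0.3, 6.3]
gripper_width: 33.1
gripper_force: 20.0
```

```bash
python3 plan.py 614.5 -92 140 97 614.5 -328 140 102.8
```

```text
now [615.3 -93.7  20.9] [179.9   0.   97.2] w 33.1 gf 20.0 F [-1.  -0.3  6.3] t 23.1333
4 rows [ 0.05 -0.01 -2.98] 0.001 -> [614.6 -91.8 140.1] 96.9
10 rows [-2.33 -0.39  0.  ] -0.01 -> [ 614.7 -327.9  140.1] 102.7
```

Request:
step_arm(plan=[0,0,-2,0,0,0,0,0,-3,0,0,0,0,0,-3,0,0,0,0,0,-3,0,0,0,0,0,-1,0,0,0])

```text
time_s: 23.55
ee_pos: [617.2, -94.0, 144.4]
ee_rot: [179.6, 0.1, 97.2]
force: [0.5, -0.0, 0.1]
gripper_width: 32.8
gripper_force: 20.0
```

Request:
step_arm(plan=[-2.33,-0.39,0,0,0,-0.01,-2.33,-0.39,0,0,0,-0.01,-2.33,-0.39,0,0,0,-0.01,-2.33,-0.39,0,0,0,-0.01,-2.33,-0.39,0,0,0,-0.01])

```text
time_s: 23.97
ee_pos: [611.9, -212.6, 138.8]
ee_rot: [-179.9, -0.1, 100.1]
force: [0.3, -0.2, -1.1]
gripper_width: 32.6
gripper_force: 20.0
```

Request:
step_arm(plan=[-2.33,-0.39,0,0,0,-0.01,-2.33,-0.39,0,0,0,-0.01,-2.33,-0.39,0,0,0,-0.01,-2.33,-0.39,0,0,0,-0.01,-2.33,-0.39,0,0,0,-0.01])

```text
time_s: 24.38
ee_pos: [615.4, -330.7, 138.4]
ee_rot: [-179.9, -0.1, 102.9]
force: [-0.5, -0.6, -1.3]
gripper_width: 32.9
gripper_force: 20.0
```

```bash
python3 - <<'E'
from h import *
p=viewer.grab_frame('wrist'); save(p,'w8')
for n in ['tray_switch','utility_box']:
    for o in viewer.pinpoint(n,p)[:2]: print(n,np.round(o['location']),round(o['score'],2),np.round(at(p,o['location'],2,True)))
E
python3 plan.py 614.5 -329.5 60 102.8
```

```text
tray_switch [261. 197.] 0.72 [ 599. -334.    2.]
utility_box [51.  0.] 0.8 [ 326. -167.    2.]
utility_box [179. 196.] 0.61 [ 521. -350.    2.]
now [ 615.3 -331.1  138.3] [-1.799e+02 -1.000e-01  1.027e+02] w 32.9 gf 20.0 F [-0.5 -0.  -0.5] t 24.5333
3 rows [ 0.06 -0.01  2.61] -0.0 -> [ 614.6 -329.4   60. ] 102.7
```

View pics/w8.png

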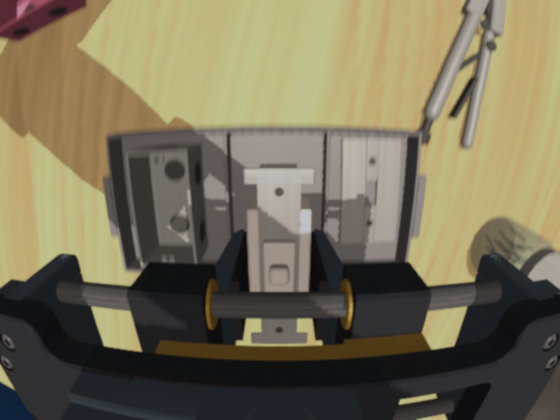

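The switch hangs centred over the middle bay and the utility box sits flat in its bay (168,205). Lower straight down.

Request:
step_arm(plan=[0,0,3,0,0,0,0,0,3,0,0,0,0,0,2,0,0,0,0,0,1.2,0,0,0,0,0,0.5,0,0,0])

```text
time_s: 24.95
ee_pos: [614.7, -328.0, 40.3]
ee_rot: [-179.8, -0.2, 102.9]
force: [-0.6, 1.1, -0.8]
gripper_width: 32.9
gripper_force: 20.0
```

Request:
step_arm(plan=[0,0,0.5,0,0,0,0,0,0.4,0,0,0,0,0,0.3,0,0,0,0,0,0.1,0,0,0,0,0,0,0,0,0])

```text
time_s: 25.37
ee_pos: [616.3, -330.0, 30.7]
ee_rot: [180.0, 0.0, 102.9]
force: [0.3, 0.1, -0.7]
gripper_width: 32.6
gripper_force: 20.0
```

Request:
step_arm(plan=[0,0,0.3,0,0,0,0,0,0.2,0,0,0,0,0,0.15,0,0,0,0,0,0.03,0,0,0,0,0,0,0,0,0])

```text
time_s: 25.78
ee_pos: [616.1, -329.9, 23.9]
ee_rot: [180.0, 0.0, 102.9]
force: [-0.6, -0.1, 3.9]
gripper_width: 32.8
gripper_force: 20.0
```

Request:
step_arm(plan=[0,0,0.03,0,0,0,0,0,0,0,0,0,0,0,0,0,0,0,0,0,0,0,0,0,0,0,0,0,0,0], hand=4.4)

```text
time_s: 26.2
ee_pos: [616.0, -329.8, 22.8]
ee_rot: [-180.0, -0.0, 102.9]
force: [-0.4, -0.1, -0.2]
gripper_width: 44.1
gripper_force: 0.0
```

Request:
step_arm(plan=[0,0,-1.5,0,0,0,0,0,-3,0,0,0,0,0,-3,0,0,0,0,0,-3,0,0,0,0,0,-3,0,0,0])

```text
time_s: 26.62
ee_pos: [615.8, -329.7, 159.2]
ee_rot: [-180.0, -0.0, 102.9]
force: [1.0, 0.6, -0.5]
gripper_width: 43.8
gripper_force: 0.0
```

Request:
step_arm(plan=[0,-3,-2,0,0,0,0,-3,-2,0,0,0,0,-3,-2,0,0,0,0,-3,0,0,0,0,0,-3,0,0,0,0])

```text
time_s: 27.03
ee_pos: [469.0, -363.9, 219.8]
ee_rot: [179.9, 0.2, 102.9]
force: [-0.4, 0.0, -0.2]
gripper_width: 44.0
gripper_force: 0.0
```

Request:
step_arm(plan=[3,-3,0,0,0,0,3,-3,0,0,0,0,3,0,0,0,0,0,3,0,0,0,0,0,0,0,0,0,0,0])

```text
time_s: 27.45
ee_pos: [383.2, -256.4, 218.2]
ee_rot: [-180.0, -0.2, 103.0]
force: [-0.8, 0.1, -0.4]
gripper_width: 44.2
gripper_force: 0.0
```

```bash
python3 - <<'E'
from h import *
p=viewer.grab_frame('top'); im=p['img'][:,:,::-1]
a=im[140:278,100:196];b=im[120:258,390:486]
cv2.imwrite('pics/fin.png',cv2.resize(np.hstack([a,b]),None,fx=4,fy=4,interpolation=cv2.INTER_CUBIC))
for n in ['device_box','utility_box','receptacle','toggle_switch','level','pliers']:
    for o in viewer.pinpoint(n,p)[:2]: print(n,np.round(o['location']),round(o['score'],2),np.round(at(p,o['location'],0)))
E
python3 plan.py
```

```text
device_box [147. 248.] 0.94 [458. 326.   0.]
utility_box [156. 311.] 0.93 [313. 297.   0.]
utility_box [220. 316.] 0.75 [304. 150.   0.]
receptacle [149. 200.] 0.69 [574. 329.   0.]
toggle_switch [423. 182.] 0.92 [ 618. -329.    0.]
toggle_switch [145. 245.] 0.73 [466. 332.   0.]
level [237. 120.] 0.96 [775. 120.   0.]
pliers [337. 122.] 0.66 [ 770. -126.    0.]
now [ 386.3 -261.4  217.8] [-180.     0.   102.9] w 43.7 gf 0.0 F [-0.6  0.2  0.6] t 27.8
```

View pics/fin.png

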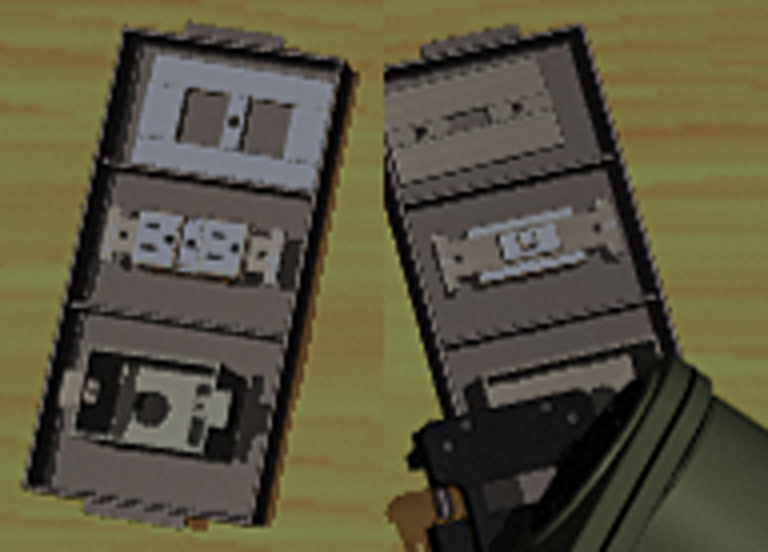

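The outlet tray looks right: receptacle strap runs from (110,233) to (280,258), device box in the near bay. The switch sits in its bay; the arm hides the utility box, which was seen in place earlier. One numeric check of the offsets within the bays:

```bash
python3 - <<'E'
from h import *
p=viewer.grab_frame('top')
def chk(n,c,t,u,z,ox):
    w=np.mean([at(p,(ox[0]+a/4-.4,ox[1]+b/4-.4),z)[:2] for a,b in u],0)-c
    a=np.radians(t);print(n,w@[np.cos(a),np.sin(a)],w@[-np.sin(a),np.cos(a)])
chk('recept',[551,323.5],-8.3,[(108,233),(282,258)],28,(100,140))
chk('toggle',[600,-331],12.8,[(442,263),(611,220)],28,(294,120))
chk('devbox ears',[551,323.5],-8.3,[(62,385),(237,408)],67,(100,140))
E
```

```text
recept 14.590681260735481 0.24607183977731775
toggle 18.143403114332166 0.5174826054976548
devbox ears -80.22906551215323 -3.9284677192144435
```

All are within a few mm of the bay centres, and the arm is clear. Hand in.

```bash
python3 -c "
from workcell import env
print(env.job_done())"
```

```text
the job is handed in; nothing more can be done
None
```

Both kits are made up and handed in: the receptacle, switch and device box measured within about 5 mm of their bay centres, the utility box was last seen flat in its bay, and the level and pliers were not touched; the hand-in gave no verdict.

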